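Slide a stamp frame into the viewer and run the inspection

ROBOT

A 6-joint arm with a two-finger parallel gripper is mounted at the origin on the work surface. World frame = base frame: x ahead of the robot, y to its left, z up, the work surface at z = 0. Lengths are in m, angles in degrees, forces in N, time in s.
With the tool pointing down it reaches from about 0.3 to 0.75 m from the base axis. Payload 8.5 kg.
Tool frame: the origin (TCP) lies midway between the tips of the shut fingers; the grasp point (between the pads) lies 19 mm behind it (env.grasp_offset is the distance from the TCP to the grasp point, in m); z points along the fingers, y is the line along which they close (so a half turn about z gives the same grasp; the last joint's range is limited). The gripper opens to 85 mm and grips with 20 to 120 N. Pads are 22 mm wide; open, the fingers measure 114 mm over their backs; the gripper's body (76 mm by 85 mm) begins 54 mm behind the grasp point. The pads swing forward as they close: fully open they stand 13 mm farther back than shut.
Start: joints at [-78.054, 21.807, 74.336, -0, 83.858, -12.336], TCP at [0.226, -0.501, 0.231] pointing down, gripper open.
Joint ranges: [-178.18, 178.18], [-50.72, 133.34], [12.68, 142.11], [-81.47, 261.47], [9.98, 163.14], [-165.26, 165.26]. Speed limits (degrees/s): [136.94, 136.94, 180, 180, 180, 180].

INTERFACE

Orientations are given as a 3x3 rotation matrix whose columns are the frame's x, y, z axes.
In Python, from rig import env gives the robot as it stands.
- The arm moves only by the tool servo_tool, never from a script. Its argument "deltas" is text: rows parted by semicolons, each of 7 numbers parted by spaces: the opening, from 0 (shut) to 1 (fully open), then the shift along the tool's x, y, z in mm, then the turn, a rotation vector about the tool's x, y, z in rad. A call has 1 to 8 rows; each row shifts and turns the commanded pose from where the row before left it, along the tool's axes as they then stand; what a row does not reach is not made up. A row lasts 1/12 s, in which the tool goes at most 41.7 mm and 7.16 degrees, less where a joint would pass 70% of its speed; a pose out of reach is approached as far as the arm can. A call is refused whole if a number of a shift passes 41.7 or a number of a turn 0.125, either way. A call with a gripper value outside its range is refused whole. The fingers move at their own pace and stop on an object; "newtons" is the grip in N (left out, the last holds). Time passes only in rows, so rows that do not move let the fingers close. It gives the time, the measured TCP pose, the force, the opening and the grip force at its end, in the units of the state.
- env.observe(): the state, without advancing time (a new reading comes with each control period).
- env.get_image(name): name is "side" or "top" or "wrist"; returns a dict with "img" (480x640x3 uint8, red, green, blue), "depth" (480x640 float32, m along the optical axis (not along the pixel's ray), 0 where there is no reading), "camera_matrix" (3x3 intrinsics, pixels), "world_to_cam" (4x4, takes a point from world to camera coordinates). Camera axes: x right, y down, z forward; pixel columns grow to the right and rows downward; lengths in m; the calibration is good to about 2 mm. A picture is of the moment at which its call begins.
- env.close_job(): hands the job in; it is judged then, once.
Trained networks look in a picture, given as the dict that the camera call returned (one of the last four; its "shot" number tells which), for a name from the list of things; names that differ only in an ending like _2 or _b are one class to them, and where a whole thing is asked for, a point or a joint stands for the part that bears it (a point fixed in the world has none). Each returns a list of dicts, best first, with "conf" (0 to 1); they miss things now and then, are a little off and sometimes report something else, mostly with a low value. They report only what shows in the picture. A call takes as long as a camera call. They do not tell look-alikes from the thing itself.
- env.spot_in(name, picture): "bbox" ([centre column, centre row, width, height] in pixels, round what is visible of it).
- env.spot_point(name, picture): "uv" ([column, row] in pixels: a listed point, or the origin of a listed thing).
The state is a dict: "time_s": time; "q": joint angles; "qvel": joint speeds; "joint_efforts": joint torques, N m; "position": TCP position; "tool_rot": TCP orientation; "ft_force": force on the tool from outside, world axes, zero at the start; "wrist_torque": the same for the moment, N m; "grip_width": finger opening in m; "gripper_force": force on a finger pad.
Only numpy, scipy, OpenCV 4.12 (cv2) and the standard library are available. Lean on these libraries where they do the work, as an engineer would, in place of code of your own. Each camera call takes 0.05 s, during which the arm holds its last target. There are 200 camera calls.

TASK

Slide the black stamp frame along the viewer's blue deck, without lifting it off or knocking the jar, the loupe or the tin that stand on it, into the sunken white pocket, so that it lies fully down, flat and square in it. Once it is seated, press the green key, then the yellow key, then the red key, each fully down and released, one at a time.

Things in the scene. Friction and masses are not known exactly. Their poses are not given: they have to be found in the camera images.
- viewer: Stamp viewer: fixed flat light box 270 (x) x 540 (y) mm on the table. Origin: centre of its underside. Blue deck at z = 14 mm. Near its +y end a pocket is sunk 4 mm into the deck. Aluminium fences 8 mm thick, up to z = 22 mm, line the pocket's two long sides and +y end; the -y side is open to the deck, with short flared lead-ins from y = +104 mm (126 mm wide there).
- pocket (a point): Centre of the white pocket floor (viewer x 0, y +180, z 10 mm), axes as the viewer's. The pocket is 105 (x) x 115 (y) mm, its open mouth edge at y = -57.5 mm from here. The frame is home when its origin is here, z up and its y along the pocket's y (either way round).
- frame: Black rimmed stamp frame, loose, 100 (x) x 110 (y) x 11 mm, about 0.2 kg, six coloured stamps on white. Origin: centre of underside. Floor plate 5 mm thick with a rim 8 mm wide standing 6 mm above it all round: the recess inside is 84 x 94 mm, so fingertips can reach in and pull on the rim. Starts on the deck towards the viewer's -y end, up to 0.6 rad from square.
- jar: Amber glass jar, 36 mm across, 55 mm high, loose on the deck; one of two things flanking the way to the pocket. Origin: centre of its underside.
- loupe: Black and steel stand loupe, 36 mm across, 50 mm high, loose on the deck; the other thing flanking the way. Origin: centre of its underside. The free gap between jar and loupe is 119 to 129 mm; jar and loupe may have changed sides.
- tin: Brass tin 36 (x) x 50 (y) x 18 mm, loose on the deck near its +x edge. Origin: centre of its underside.
- key_green_top (a point): Centre of the top of the green spring key: a round plastic cap 24 mm across, standing 10 mm out of a black housing 40 mm across on the deck, its top 22 mm above the deck, on the -x side of the pocket; the three keys stand in a row 50 mm apart, in any order. Pressed straight down.
- key_green (a joint): Travel of the green key, m: 0 up, 0.006 fully down (4 N); springs back.
- key_yellow_top (a point): Centre of the top of the yellow spring key: a round plastic cap 24 mm across, standing 10 mm out of a black housing 40 mm across on the deck, its top 22 mm above the deck, on the -x side of the pocket; the three keys stand in a row 50 mm apart, in any order. Pressed straight down.
- key_yellow (a joint): Travel of the yellow key, m: 0 up, 0.006 fully down (4 N); springs back.
- key_red_top (a point): Centre of the top of the red spring key: a round plastic cap 24 mm across, standing 10 mm out of a black housing 40 mm across on the deck, its top 22 mm above the deck, on the -x side of the pocket; the three keys stand in a row 50 mm apart, in any order. Pressed straight down.
- key_red (a joint): Travel of the red key, m: 0 up, 0.006 fully down (4 N); springs back.
There are look-alikes about, which are no part of the job. There is more than one size of the jar; the job needs the middle-sized. There is more than one size of the tin; the job needs the larger.

How it is judged (in metres and radians):
On the way, in this order (a step that is already met when the one before it is completed fails the run):
1. the frame lies flat and square in the pocket, no key pressed (x of frame in the frame of pocket between -0.004 and 0.004 m and y of frame in the frame of pocket between -0.004 and 0.004 m and z of frame in the frame of pocket between -0.0015 and 0.0012 m and angle between the y axis of frame and the y axis of pocket, either way round below 0.06 rad and angle between the z axis of frame and the z axis of pocket, either way round below 0.015 rad and value of joint each of key_green, key_yellow, key_red below 0.0015 m), for 0.3 s.
2. the green key is pressed fully down, the other two up (value of joint key_green above 0.0045 m and value of joint each of key_yellow, key_red below 0.0015 m), for 0.05 s.
3. the yellow key is pressed fully down, the other two up (value of joint key_yellow above 0.0045 m and value of joint each of key_green, key_red below 0.0015 m), for 0.05 s.
4. the red key is pressed fully down, the other two up (value of joint key_red above 0.0045 m and value of joint each of key_green, key_yellow below 0.0015 m), for 0.05 s.
At the end, for the whole second after the job is handed in: The frame lies at rest in the pocket: origin within 4 mm of the pocket centre in the pocket's x and y, no more than 1.2 mm above its floor, square within 0.06 rad and flat within 0.015 rad; all three keys are up (below 1.5 mm); jar, loupe and tin are upright (within 0.2 rad) (all of step 1 and linear speed of frame below 0.01 m/s and angle between each of jar, loupe, tin's own z axis and vertical below 0.2 rad); the robot touches nothing.
It fails at once if the frame is lifted more than 25 mm above the deck (z of frame in the frame of viewer above 0.039 m).
It fails at once if a key is pressed while the frame is not down in the pocket (value of joint any of key_green, key_yellow, key_red above 0.003 m and (z of frame in the frame of pocket above 0.003 m or horizontal distance between frame and pocket above 0.009 m)).
It fails at once if two keys are pressed at the same time (value of joint each of key_green, key_yellow above 0.003 m or value of joint each of key_green, key_red above 0.003 m or value of joint each of key_yellow, key_red above 0.003 m).
It fails at once if the jar, the loupe or the tin is moved more than 15 mm or tipped (distance of any of jar, loupe, tin from where it was at the start of the episode above 0.015 m or angle between any of jar, loupe, tin's own z axis and vertical above 0.35 rad).
It also fails if it takes over 62 s, if anything falls off the work surface, if the arm or the gripper's body presses on something with over 40 N, if the wrist force passes 120 N, or if a joint passes its speed limit or range.

## Working session

There is one attempt and no reset: what is moved stays moved. The work goes in short steps, Python scripts to look and compute and a tool call to move; the robot and the scene stay as the last step left them, time stands still between calls to the robot, and variables do not carry over. Pictures are saved under pics/ and viewed, at most 10 in all, crops included, and the job is handed in when it is done.

Besides the shell and the picture viewer there is one more tool, called by a JSON object that holds its "op" and its "data", one argument or row to a line. servo_tool: Moves the arm, as the interface text tells. Its arguments: {"type":"object","properties":{"deltas":{"type":"string"},"newtons":{"type":"number"}},"required":["deltas"]}

```bash
ls; mkdir -p pics
cat > h.py <<'E'
import numpy as np,cv2
from rig import env
def shot(n,f=None):
    p=env.get_image(n)
    if f: cv2.imwrite('pics/'+f,cv2.cvtColor(p['img'],cv2.COLOR_RGB2BGR))
    return p
def px2w(p,u,v,z=None):
    K=np.array(p['camera_matrix']);T=np.linalg.inv(np.array(p['world_to_cam']))
    r=np.linalg.inv(K)@np.array([u,v,1.])
    if z is None:
        d=p['depth'][int(round(v)),int(round(u))]; c=r*d
        return T[:3,:3]@c+T[:3,3]
    d=T[:3,:3]@r; s=(z-T[2,3])/d[2]; return T[:3,3]+s*d
E
python3 - <<'E'
from h import *
np.set_printoptions(precision=4,suppress=True)
s=env.observe();print(s['time_s'],s['position'],s['tool_rot'])
for n in ['top','side']:
    p=shot(n,n+'0.png')
    print(n,np.array(p['world_to_cam']))
    for k in ['viewer','frame','jar','loupe','tin']:
        for r in env.spot_in(k,p)[:4]:
            u,v,w,h=r['bbox']; print(k,r['conf'],np.round(r['bbox']),px2w(p,u,v))
    for k in ['pocket','key_green_top','key_yellow_top','key_red_top','frame']:
        for r in env.spot_point(k,p)[:2]:
            u,v=r['uv']; print('pt',k,r['conf'],np.round([u,v]),px2w(p,u,v))
E
```

```text
pics
0.0 [ 0.2261 -0.5011  0.2307] [[ 0.9115  0.4113 -0.0003]
 [ 0.4113 -0.9115  0.0014]
 [ 0.0003 -0.0014 -1.    ]]
top [[ 0.0952 -0.9954  0.0042 -0.0052]
 [-0.9696 -0.0937 -0.2262  0.5835]
 [ 0.2256  0.0175 -0.9741  0.8564]
 [ 0.      0.      0.      1.    ]]
viewer 0.79 [368. 259. 340. 169.] [ 0.5714 -0.0327  0.0147]
frame 0.91 [468. 269.  86.  83.] [ 0.5696 -0.1932  0.0191]
jar 0.9 [389. 303.  23.  28.] [ 0.4948 -0.0644  0.0685]
jar 0.69 [447. 416.  45.  43.] [ 0.3412 -0.1567  0.0792]
jar 0.65 [405. 385.  24.  16.] [ 0.3779 -0.1002  0.043 ]
loupe 0.94 [387. 205.  26.  28.] [ 0.6495 -0.0515  0.0641]
tin 0.95 [336. 189.  31.  26.] [0.6775 0.0299 0.0355]
tin 0.71 [370. 134.  27.  26.] [ 0.7892 -0.0193  0.0108]
tin 0.6 [367. 260. 345. 171.] [ 0.5699 -0.031   0.0112]
pt pocket 0.76 [258. 255.] [0.5606 0.1461 0.0104]
pt key_green_top 0.74 [468. 269.] [ 0.5692 -0.1926  0.019 ]
pt key_green_top 0.65 [287. 314.] [0.4681 0.0877 0.0369]
pt key_yellow_top 0.75 [218. 317.] [0.4531 0.1935 0.0383]
pt key_yellow_top 0.31 [337. 188.] [0.6787 0.029  0.0356]
pt key_red_top 0.52 [252. 315.] [0.4614 
[... 396 characters left out ...]
240.  25.  35.] [ 0.3435 -0.1408  0.0689]
jar 0.67 [456. 267.  20.  32.] [ 0.3745 -0.0958  0.0251]
jar 0.6 [384. 238.  26.  38.] [ 0.4927 -0.0597  0.0494]
loupe 0.9 [308. 211.  20.  35.] [ 0.6419 -0.042   0.0484]
loupe 0.27 [325. 319.  13.  14.] [0.4584 0.1436 0.0372]
tin 0.79 [263. 235.  34.  31.] [0.6711 0.0429 0.0313]
tin 0.64 [237. 207.  17.  14.] [ 0.7874 -0.0081  0.0124]
pt pocket 0.9 [272. 304.] [0.5585 0.1477 0.0096]
pt pocket 0.24 [306. 338.] [0.4565 0.189  0.037 ]
pt key_green_top 0.48 [343. 298.] [0.4654 0.0906 0.0363]
pt key_yellow_top 0.48 [309. 340.] [0.4496 0.1903 0.0371]
pt key_red_top 0.77 [324. 318.] [0.4611 0.1426 0.0374]
pt frame 0.98 [383. 205.] [ 0.5732 -0.1812  0.0189]
```

View pics/top0.png

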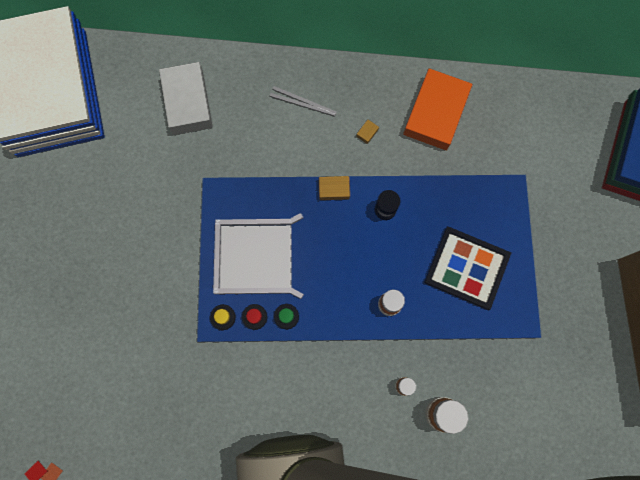

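View pics/side0.png

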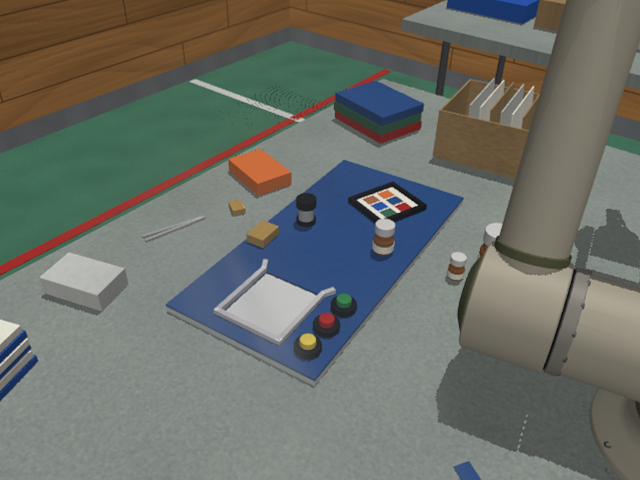

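The views agree. In the top picture the frame is at (468,269), the pocket at (255,257), the jar at (391,303), the loupe at (387,205) and the tin at (335,188). The keys from right to left are green (286,316), red (254,316) and yellow (221,316). The smaller and bigger jars lie off the viewer. Next I'll fit precise poses.

```bash
cat >> h.py <<'E'
def cloud(p):
    K=np.array(p['camera_matrix']);T=np.linalg.inv(np.array(p['world_to_cam']))
    d=p['depth'];v,u=np.mgrid[0:480,0:640]
    c=np.stack([(u-K[0,2])/K[0,0]*d,(v-K[1,2])/K[1,1]*d,d],-1)
    return c@T[:3,:3].T+T[:3,3]
def planepts(p,mask,z):
    v,u=np.nonzero(mask);return np.array([px2w(p,a,b,z)[:2] for a,b in zip(u,v)])
def rect(pts):
    (c,s,a)=cv2.minAreaRect((pts*1000).astype(np.float32)); return np.round(c,1),np.round(s,1),round(a,2)
def big(m):
    n,l,st,_=cv2.connectedComponentsWithStats(m.astype(np.uint8)); return l==1+np.argmax(st[1:,4])
E
python3 - <<'E'
from h import *
np.set_printoptions(precision=4,suppress=True)
for n,fb in [('top',(468,269)),('side',(386,204))]:
    p=shot(n);I=p['img'].astype(int);W=cloud(p)
    blue=(I[...,2]>80)&(I[...,2]>1.6*I[...,0])&(I[...,2]>1.4*I[...,1])
    b=(big(blue));print(n,'deck',rect(planepts(p,b,.014)), 'z',np.median(W[b][:,2]))
    v,u=np.mgrid[0:480,0:640]
    near=(abs(u-fb[0])<60)&(abs(v-fb[1])<55)
    fr=near&(I.max(2)<50)
    fr=big(fr);print('frame',rect(planepts(p,fr,.025)),'z',np.percentile(W[fr][:,2],[50,90]))
    c=(255,257) if n=='top' else (272,304)
    wh=(abs(u-c[0])<55)&(abs(v-c[1])<45)&(I.min(2)>110)&(W[...,2]<.0125)
    wh=big(wh);print('pocket',rect(planepts(p,wh,.010)),'z',np.median(W[wh][:,2]))
    for k,r in [('jar',[.4948,-.0644]),('loupe',[.648,-.05]),('tin',[.677,.033])]:
        m=(np.hypot(W[...,0]-r[0],W[...,1]-r[1])<.045)&(W[...,2]>.022)
        q=W[m];t=q[q[:,2]>np.percentile(q[:,2],98)-.006]
        print(k,'top z',t[:,2].mean(),'minmax',(t.min(0)+t.max(0))/2,t.max(0)-t.min(0))
    for k,f in [('green',lambda I:(I[...,1]>1.5*I[...,0])&(I[...,1]>1.3*I[...,2])),('yellow',lambda I:(I[...,0]>1.8*I[...,2])&(I[...,1]>1.6*I[...,2])),('red',lambda I:(I[...,0]>2*I[...,1])&(I[...,0]>2*I[...,2]))]:
        m=f(I)&(W[...,2]>.033)&(W[...,2]<.04)&(abs(W[...,0]-.46)<.03)&(W[...,1]>.06)&(W[...,1]<.23)&(I.max(2)>60)
        print(k,m.sum(),W[m].mean(0))
E
```

```text
top deck (array([577.2, -29.1]), array([270.1, 540.1]), 6.14) z 0.014473047550257745
frame (array([ 570. , -190.1]), array([110.8, 101.7]), 71.91) z [0.0251 0.0274]
pocket (array([558.8, 150.4]), array([103. , 115.8]), 6.34) z 0.01058430544523603
jar top z 0.06947350801839644 minmax [ 0.4999 -0.0697  0.0697] [0.0324 0.0319 0.0065]
loupe top z 0.06465739547475331 minmax [ 0.6561 -0.0527  0.0653] [0.0362 0.0351 0.0072]
tin top z 0.0327104456910766 minmax [0.6822 0.0337 0.0335] [0.0398 0.0516 0.0073]
green 163 [0.4656 0.0893 0.0364]
yellow 168 [0.4552 0.1889 0.0365]
red 167 [0.4604 0.1389 0.0364]
side deck (array([576.3, -28.7]), array([270.1, 537.5]), 6.25) z 0.013681121031861365
frame (array([ 566.5, -184.6]), array([117.8, 108.9]), 71.95) z [0.0234 0.0254]
pocket (array([561.6, 144.3]), array([ 99.3, 106.9]), 6.15) z 0.010376498925737443
jar top z 0.06820775530656764 minmax [ 0.4984 -0.0694  0.0683] [0.0322 0.0334 0.0082]
loupe top z 0.06301070199376008 minmax [ 0.6546 -0.0531  0.0627] [0.0377 0.0372 0.0071]
tin top z 0.031400872178049606 minmax [0.6803 0.0345 0.0315] [0.0411 0.0546 0.0071]
green 132 [0.4637 0.0908 0.0355]
yellow 170 [0.4528 0.19   0.0358]
red 150 [0.4582 0.1403 0.0357]
```

{"op": "servo_tool", "data": {
  "deltas": "0.5 37 -9.5 0 0 0 0;0.5 37 -9.5 0 0 0 0;0.5 37 -9.5 0 0 0 0;0.5 37 -9.5 0 0 0 0;0.5 37 -9.5 0 0 0 0;0.5 37 -9.5 0 0 0 0;0.5 37 -9.5 0 0 0 0;0.5 37 -9.5 0 0 0 0",
  "newtons": 40
}}

```text
time_s: 1.87
position: [0.466, -0.3089, 0.2315]
tool_rot: [[0.912, 0.411, 0.0], [0.411, -0.912, -0.0], [0.0, 0.0, -1.0]]
ft_force: [0.1, -0.9, 1.3]
grip_width: 0.043
gripper_force: 0.0
```

{"op": "servo_tool", "data": {
  "deltas": "0.5 37 -9.5 0 0 0 0;0.5 37 -9.5 0 0 0 0;0.5 37 -9.5 0 0 0 0.123;0.5 0 0 0 0 0 0.123;0.5 0 0 0 0 0 0.123;0.5 0 0 0 0 0 0.123;0.5 0 0 0 0 0 0.123;0.5 0 0 0 0 0 0.123"
}}

```text
time_s: 2.53
position: [0.5538, -0.239, 0.2313]
tool_rot: [[0.95, -0.313, -0.0], [-0.313, -0.95, 0.0], [-0.0, 0.0, -1.0]]
ft_force: [-0.5, 0.1, -0.6]
grip_width: 0.0426
gripper_force: 0.0
```

```bash
cat >> h.py <<'E'
def goto(xy,z,ang=None):
    "tool-frame shift in mm to world xy(m),z ; turn about tool z (rad) so tool y is at world angle ang (deg)"
    s=env.observe();R=np.array(s['tool_rot']);P=np.array(s['position'])
    d=R.T@(np.array([*xy,z])-P)*1000
    a=np.degrees(np.arctan2(R[1,1],R[0,1]))
    print('t',round(s['time_s'],2),'P',np.round(P*1000,1),'yang',round(a,2),'w',round(s['grip_width']*1000,1),'F',np.round(s['ft_force'],1),'shift',np.round(d,1),'turn',None if ang is None else round(np.radians((a-ang+180)%360-180),4))
E
python3 - <<'E'
from h import *
np.set_printoptions(precision=4,suppress=True)
goto([.5542,-.2385],.06,-108.1)
print(env.observe()['tool_rot'])
p=shot('wrist','w1.png')
for k in ['frame']:
    for r in env.spot_in(k,p)[:2]: print(r)
I=p['img'].astype(int);W=cloud(p)
m=(W[...,2]>.021)&(W[...,2]<.029)&(I.max(2)<55)&(np.hypot(W[...,0]-.57,W[...,1]+.19)<.085)
print(m.sum(),rect(W[big(m)][:,:2]),rect(planepts(p,big(m),.025)))
E
```

```text
t 2.53 P [ 553.8 -239.   231.3] yang -108.22 w 42.6 F [-0.5  0.1 -0.6] shift [  0.2  -0.6 171.3] turn -0.0021
[[ 0.9498 -0.3127 -0.0001]
 [-0.3127 -0.9498  0.    ]
 [-0.0001  0.     -1.    ]]
{'bbox': [273.7, 200.6, 122.8, 108.1], 'conf': 0.79}
{'bbox': [27.3, 392.1, 26.8, 19.2], 'conf': 0.25}Traceback (most recent call last):
  File "<stdin>", line 10, in <module>
  File "h.py", line 24, in big
    n,l,st,_=cv2.connectedComponentsWithStats(m.astype(np.uint8)); return l==1+np.argmax(st[1:,4])
                                                                               ~~~~~~~~~^^^^^^^^^^
    return _wrapfunc(a, 'argmax', axis=axis, out=out, **kwds)
    return bound(*args, **kwds)
ValueError: attempt to get argmax of an empty sequence
```

View pics/w1.png

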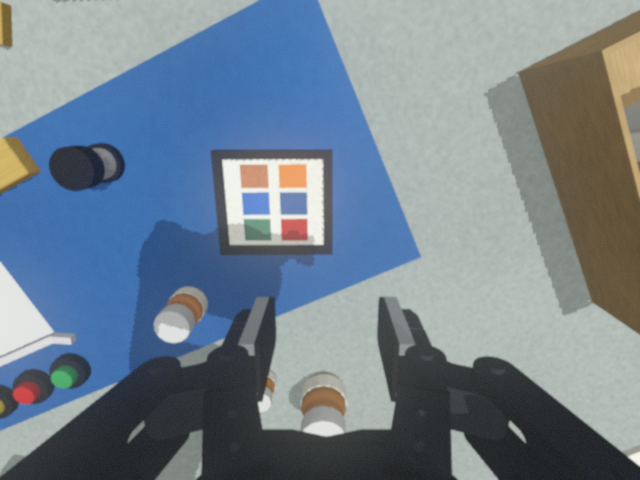

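The wrist picture shows the frame at (273,202). Its right-hand rim, at column 325, lies on the midline of the fingers. I'll measure again by ray and plane intersection.

Run:
```python
from h import *
np.set_printoptions(precision=4,suppress=True)
p=shot('wrist')
I=p['img'].astype(int);W=cloud(p)
v,u=np.mgrid[0:480,0:640]
for th in (50,65,80):
    m=big((abs(u-273)<70)&(abs(v-202)<62)&(I.max(2)<th))
    print(th,m.sum(),rect(planepts(p,m,.025)),np.nanmedian(W[m][:,2]))
print(W[170,326],W[150,270],W[200,400],W[200,350])
```

```text
Traceback (most recent call last):
  File "h.py", line 24, in big
    n,l,st,_=cv2.connectedComponentsWithStats(m.astype(np.uint8)); return l==1+np.argmax(st[1:,4])
                                                                               ~~~~~~~~~^^^^^^^^^^
ValueError: attempt to get argmax of an empty sequence
```

Run:
```python
from h import *
np.set_printoptions(precision=4,suppress=True)
p=shot('wrist')
I=p['img'].astype(int);W=cloud(p)
v,u=np.mgrid[0:480,0:640]
print(I[170,326],I[200,400],I[156,270],I[250,300])
s=I.max(2)-I.min(2)
for th in (70,85,100):
    m=(abs(u-273)<70)&(abs(v-202)<62)&(I.max(2)<th)&(s<35)
    if m.sum()<100: continue
    m=big(m)
    print(th,m.sum(),rect(planepts(p,m,.025)),np.nanmedian(W[m][:,2]))
print(W[170,326],W[150,270],W[200,400],W[200,350])
```

```text
[93 91 96] [172 183 180] [95 91 95] [79 80 81]
85 812 (array([ 541.8, -174. ]), array([92.9, 31.4]), 72.23) 0.024198616069521173
100 2931 (array([ 571.6, -190.9]), array([108.1,  98.3]), 72.29) 0.02410401393699363
[ 0.586  -0.2482  0.0236] [ 0.6184 -0.2057  0.0247] [ 0.5319 -0.309  -0.0009] [ 0.5498 -0.2611  0.011 ]
```

{"op": "servo_tool", "data": {
  "deltas": "0.5 1.6 -0.5 35 0 0 -0.007;0.5 0 0 35 0 0 0;0.5 0 0 35 0 0 0;0.5 0 0 35 0 0 0;0.5 0 0 25 0 0 0;0.5 0 0 25 0 0 0;0.5 0 0 0 0 0 0;0.5 0 0 0 0 0 0"
}}

```text
time_s: 3.4
position: [0.5552, -0.2391, 0.041]
tool_rot: [[0.954, -0.299, -0.001], [-0.299, -0.954, 0.001], [-0.002, -0.001, -1.0]]
ft_force: [0.3, 0.3, 0.2]
grip_width: 0.0427
gripper_force: 0.0
```

Run:
```python
from h import *
goto([.5555,-.239],.021,-107.8)
p=shot('wrist','w2.png')
```

```text
t 3.4 P [ 555.2 -239.1   41. ] yang -107.37 w 42.7 F [0.3 0.3 0.2] shift [ 0.3 -0.1 20. ] turn 0.0075
```

View pics/w2.png

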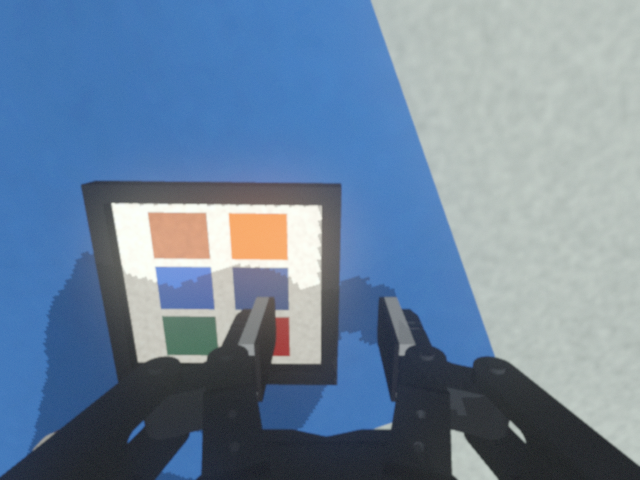

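The fingers straddle the right rim (column 330, fingertips near row 300). I'll go down and grip it.

{"op": "servo_tool", "data": {
  "deltas": "0.5 0 0 10 0 0 0.007;0.5 0 0 9 0 0 0;0.5 0 0 0 0 0 0;0 0 0 0 0 0 0;0 0 0 0 0 0 0;0 0 0 0 0 0 0;0 0 0 0 0 0 0;0 0 0 0 0 0 0",
  "newtons": 40
}}

```text
time_s: 4.12
position: [0.5556, -0.2393, 0.0229]
tool_rot: [[0.952, -0.307, 0.001], [-0.307, -0.952, -0.001], [0.001, 0.0, -1.0]]
ft_force: [0.1, 0.6, 3.4]
grip_width: 0.0057
gripper_force: 39.3
```

Run:
```python
from h import *
p=shot('wrist','w3.png')
for i in range(4):
    goto([.5555,-.239],.021,-107.8); p=env.get_image('wrist')
cv2.imwrite('pics/w3.png',cv2.resize(p['img'][150:420,60:460,::-1],(800,540)))
```

```text
t 4.17 P [ 555.6 -239.3   22.9] yang -107.89 w 5.4 F [-1.4 -0.1  4.6] shift [-0.2 -0.3  1.9] turn -0.0015
t 4.22 P [ 555.6 -239.3   22.9] yang -107.89 w 5.6 F [-0.5 -1.2  3.8] shift [-0.2 -0.3  1.9] turn -0.0015
t 4.27 P [ 555.6 -239.3   22.9] yang -107.89 w 5.8 F [-1.4 -0.1  5.1] shift [-0.2 -0.3  1.9] turn -0.0015
t 4.32 P [ 555.6 -239.3   22.8] yang -107.89 w 5.6 F [-0.6 -0.5  5.4] shift [-0.2 -0.3  1.8] turn -0.0015
```

View pics/w3.png

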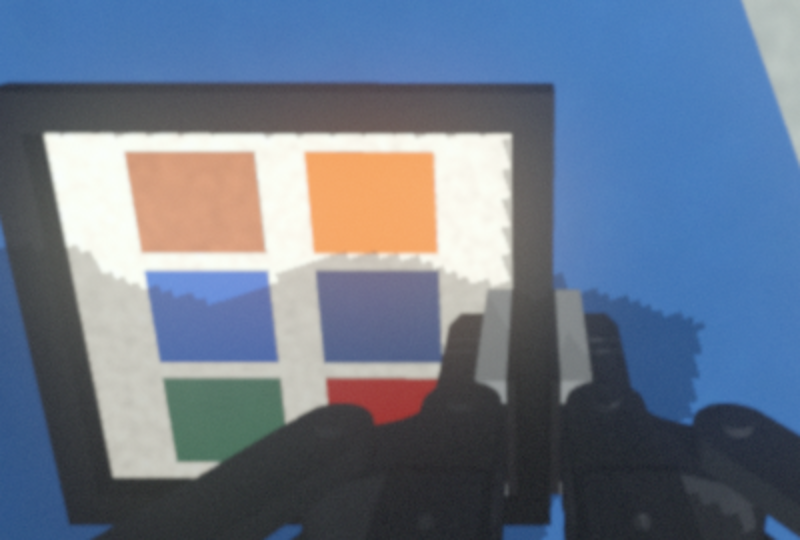

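The grip is on the rim. Next I'll square the frame while shifting it onto the gap's centreline.

{"op": "servo_tool", "data": {
  "deltas": "0 4.4 -2.8 -0.5 0 0 -0.0526;0 4.5 -2.5 0 0 0 -0.0526;0 4.6 -2.3 0 0 0 -0.0526;0 4.75 -2.0 0 0 0 -0.0526;0 4.85 -1.8 0 0 0 -0.0526;0 4.95 -1.5 0 0 0 -0.0526;0 5 -1.25 0 0 0 -0.0526;0 5.1 -1 0 0 0 -0.0526"
}}

```text
time_s: 5.03
position: [0.5952, -0.2291, 0.0229]
tool_rot: [[0.994, 0.111, -0.001], [0.111, -0.994, -0.0], [-0.001, 0.0, -1.0]]
ft_force: [-2.1, -1.7, 3.9]
grip_width: 0.0055
gripper_force: 39.7
```

```bash
cat >> h.py <<'E'
def frame_top(zt=.025):
    import math
    p=shot('top');I=p['img'].astype(int)
    r=env.spot_in('frame',p)[0];u0,v0,w,h=r['bbox']
    print('frame bbox',np.round(r['bbox']),r['conf'])
    v,u=np.mgrid[0:480,0:640]
    m=(abs(u-u0)<w/2+6)&(abs(v-v0)<h/2+6)&(I.max(2)<50)
    R=rect(planepts(p,m,zt));W=cloud(p);print('frame',R,'z',np.median(W[m][:,2]))
    th=math.radians(6.18);d=R[0]-np.array([577,-29])
    print('in viewer',d@[math.cos(th),math.sin(th)],d@[-math.sin(th),math.cos(th)])
    return p
E
python3 - <<'E'
from h import *
goto([.5957,-.2291],.0224,-83.8)
p=frame_top();cv2.imwrite('pics/t2.png',cv2.resize(p['img'][150:370,180:560,::-1],(800,463)))
E
```

```text
t 5.03 P [ 595.2 -229.1   22.9] yang -83.63 w 5.5 F [-2.1 -1.7  3.9] shift [0.5 0.1 0.5] turn 0.003
frame bbox [451. 260.  53.  63.] 0.64
frame (array([ 581.6, -170.1]), array([117.9,  99.1]), 6.68) z 0.026409418718654265
in viewer -10.616475484378945 -140.77521247822565
```

View pics/t2.png

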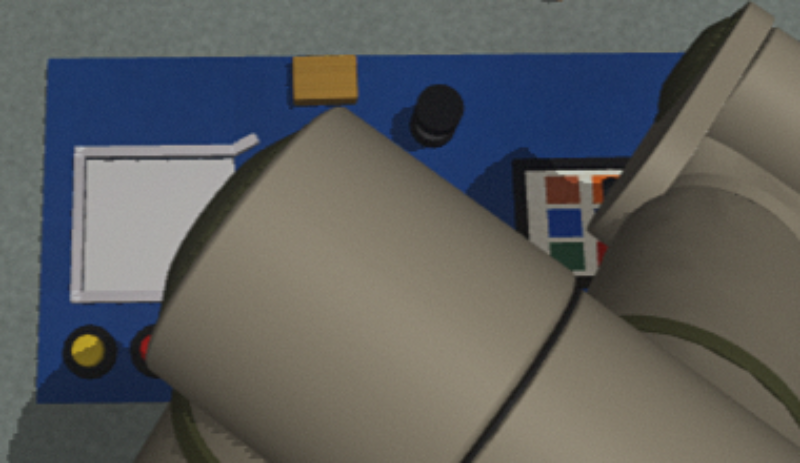

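The crop shows the arm hiding half of the frame. Its leading edge is at crop column about 515, it looks square, and the loupe is clear. I'll measure the visible corners precisely.

```bash
cat >> h.py <<'E'
import math
def tov(xy,c=(577,-29),a=6.18):
    th=math.radians(a);d=np.asarray(xy)-np.array(c)
    return np.round([d@[math.cos(th),math.sin(th)],d@[-math.sin(th),math.cos(th)]],1)
E
python3 - <<'E'
from h import *
for n in ['top','side']:
    p=env.get_image(n);I=p['img'].astype(int)
    for u,v in ([(424.6,226),(424,285.5)] if n=='top' else []):
        print(tov(px2w(p,u,v,.025)[:2]*1000))
    if n=='top':
        I2=cv2.resize(p['img'][210:300,405:495],None,fx=6,fy=6,interpolation=cv2.INTER_CUBIC)
    else: J=cv2.resize(p['img'][160:270,290:450],None,fx=5,fy=5,interpolation=cv2.INTER_CUBIC)
c=np.zeros((600,800,3),np.uint8); c[:270,:270]=cv2.resize(I2,(270,270)); c[50:600,:800]=np.where(True,J,J)
cv2.imwrite('pics/c3.png',c[:,:,::-1])
E
```

```text
[ 44.7 -94.9]
[-52.5 -88.8]
```

View pics/c3.png

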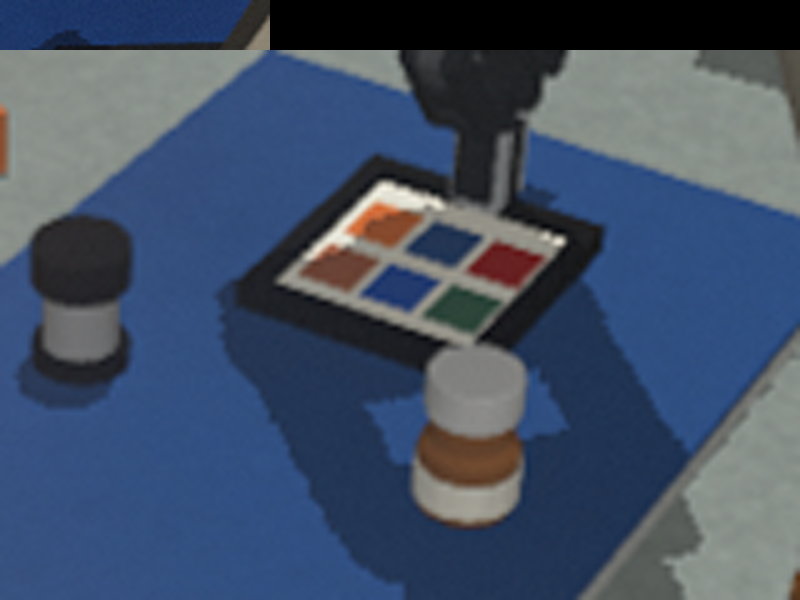

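The side crop shows the frame flat and gripped mid-rim. Its corners are at full-picture (365.6,181.4), (410.6,196) and (338,208). I'll compute the yaw from these.

Run:
```python
from h import *
p=env.get_image('side');I=p['img'].astype(int)
A,B,C=[px2w(p,u,v,.025)[:2]*1000 for u,v in [(365.6,181.2),(410.8,195.8),(338,207.5)]]
print(tov(A),tov(B),tov(C))
f=lambda d:np.degrees(np.arctan2(d[1],d[0]))
print('far edge',f(A-B),'x edge side',f(C-A), 'ctr',tov((B+C)/2))
# wrist: white sheet
p=env.get_image('wrist');I=p['img'].astype(int)
v,u=np.mgrid[0:480,0:640]
Z=cv2.Canny(p['img'],40,100)
# dark rim vs deck: top edge & right edge
m=(I.max(2)<110)&(I.max(2)-I.min(2)<30)&(v<300)
m=big(m)
P=planepts(p,m,.025);V=np.array([tov(q*1000) for q in P])
print('wrist mask',m.sum(),V.min(0),V.max(0),rect(P[:]))
```

```text
[  44.  -200.6] [ -54.1 -201.4] [ 41.7 -89.8]
far edge 6.639121186219304 x edge side 97.3690325755514 ctr [  -6.2 -145.6]
wrist mask 10544 [   4.9 -204.3] [ 49.  -94.5] (array([ 619.9, -174.6]), array([ 44.1, 109.8]), 6.14)
```

{"op": "servo_tool", "data": {
  "deltas": "0 0.4 -6 0 0 0 0.003;0 0 -12 0 0 0 0;0 0 -15 0 0 0 0;0 0 -15 0 0 0 0;0 0 -15 0 0 0 0;0 0 -15 0 0 0 0;0 0 -12 0 0 0 0;0 0 -10 0 0 0 0"
}}

```text
time_s: 6.0
position: [0.585, -0.1275, 0.0229]
tool_rot: [[0.994, 0.107, -0.0], [0.107, -0.994, 0.0], [-0.0, -0.0, -1.0]]
ft_force: [0.1, -1.7, 2.3]
grip_width: 0.0055
gripper_force: 39.5
```

```bash
cat >> h.py <<'E'
def st():
    s=env.observe();P=s['position'];a=np.degrees(np.arctan2(s['tool_rot'][1][1],s['tool_rot'][0][1]))
    v=tov(np.array(P[:2])*1000);print('TCPv',v,'frame pred',v+[0,51],'z',round(P[2]*1000,1),'yaw err deg',round(a+83.82,2),'F',np.round(s['ft_force'],1))
def wr(zt=.025):
    p=env.get_image('wrist');I=p['img'].astype(int);v,u=np.mgrid[0:480,0:640]
    m=big((I.max(2)<110)&(I.max(2)-I.min(2)<30)&(v<300));P=planepts(p,m,zt);V=np.array([tov(q*1000) for q in P])
    print('wrist rim',V.min(0),V.max(0),rect(P));return p
E
python3 - <<'E'
from h import *
st();p=wr()
p=env.get_image('side')
cv2.imwrite('pics/s4.png',cv2.resize(p['img'][150:350,220:460,::-1],(720,600)))
E
```

```text
TCPv [ -2.6 -98.7] frame pred [ -2.6 -47.7] z 22.9 yaw err deg -0.07 F [ 0.1 -1.7  2.3]
wrist rim [ 52.6 -53.2] [101.1  15.6] (array([657.6, -38.3]), array([48.7, 67.3]), 21.06)
```

View pics/s4.png

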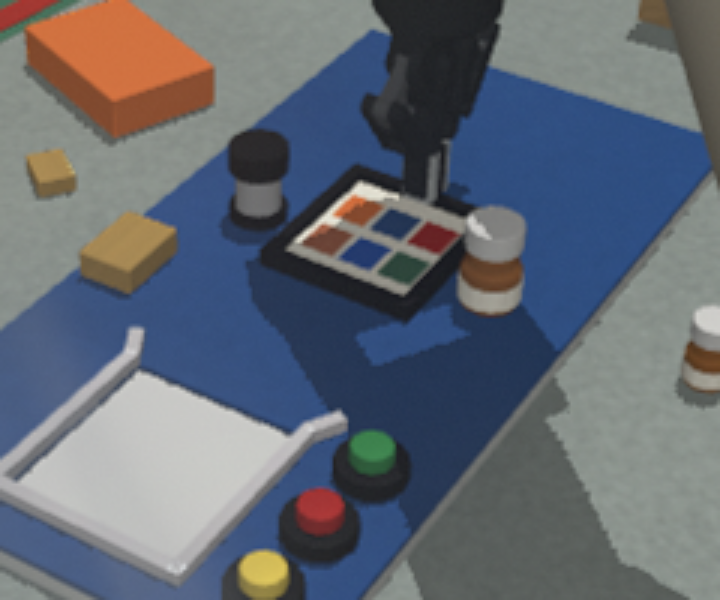

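The frame is square between the loupe (left) and the jar (right), with clearance on both sides. I'll carry on.

{"op": "servo_tool", "data": {
  "deltas": "0 0 -8 0 0 0 0;0 0 -14 0 0 0 0;0 0 -16 0 0 0 0;0 0 -16 0 0 0 0;0 0 -16 0 0 0 0;0 0 -16 0 0 0 0;0 0 -12 0 0 0 0;0 0 -8 0 0 0 0"
}}

```text
time_s: 6.77
position: [0.5737, -0.0223, 0.0228]
tool_rot: [[0.994, 0.106, -0.0], [0.106, -0.994, 0.0], [-0.0, -0.0, -1.0]]
ft_force: [-0.2, -2.2, 2.8]
grip_width: 0.0055
gripper_force: 39.6
```

Run:
```python
from h import *
st();p=env.get_image('wrist');q=env.get_image('side')
c=np.zeros((600,800,3),np.uint8);c[:300,:400]=cv2.resize(p['img'],(400,300));c[:600,400:]=cv2.resize(q['img'][190:400,210:350],(400,600))
cv2.imwrite('pics/c5.png',c[:,:,::-1]);I=p['img'].astype(int)
v,u=np.mgrid[0:480,0:640]
m=(I.max(2)<115)&(I.max(2)-I.min(2)<30)
P=planepts(p,m,.025);V=np.array([tov(a*1000) for a in P]);s=env.observe()
k=(abs(V[:,1]-9-51)<70)&(V[:,0]>-5)&(V[:,0]<60)
print('rim y',V[k].min(0),V[k].max(0))
```

```text
TCPv [-2.5  7.1] frame pred [-2.5 58.1] z 22.8 yaw err deg -0.07 F [-0.2 -2.2  2.8]
rim y [-4.7 -9.8] [ 49.7 113. ]
```

View pics/c5.png

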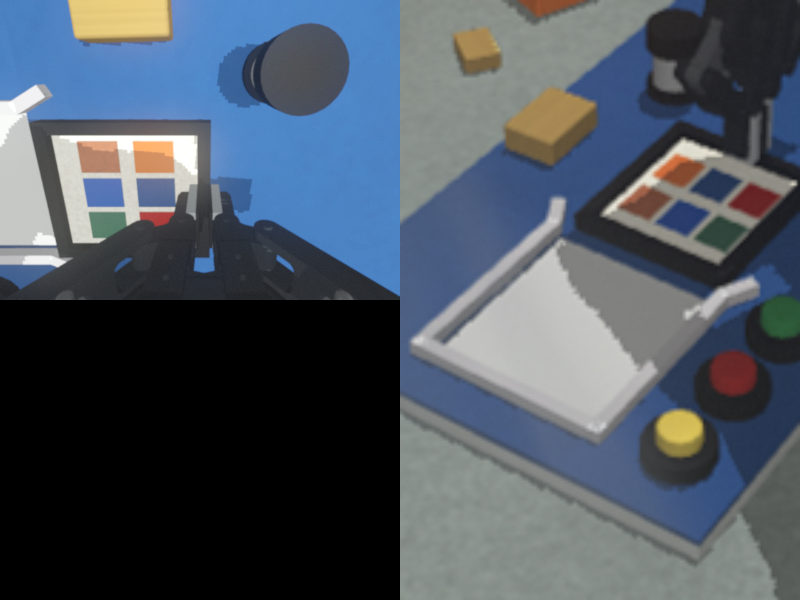

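Left half (wrist view, half scale): the frame sits between the two lead-ins and its leading edge, at column 40, is just past their tips. Right half (side view): the frame is square in front of the mouth, with the tin and loupe clear. Next I'll compare frame and fence positions within the same picture.

```bash
cat >> h.py <<'E'
def v2w(x,y,z,c=(577,-29),a=6.18):
    th=math.radians(a);return np.array([c[0]+x*math.cos(th)-y*math.sin(th),c[1]+x*math.sin(th)+y*math.cos(th),z])/1000
def prof(p,xs,y,z):
    K=np.array(p['camera_matrix']);T=np.array(p['world_to_cam']);o=[]
    for x in xs:
        c=T[:3,:3]@v2w(x,y,z)+T[:3,3];q=K@c;q=q[:2]/q[2]
        if not(0<=q[0]<639 and 0<=q[1]<479): o.append(-1);continue
        o.append(int(cv2.getRectSubPix(p['img'],(1,1),(float(q[0]),float(q[1]))).sum()))
    return o
E
python3 - <<'E'
from h import *
for n in ['wrist','side','top']:
    p=env.get_image(n)
    xs=np.arange(42,67,1)
    for y in (125,150): 
        print(n,'fence+ y',y,list(zip(xs,prof(p,xs,y,22)))); print(n,'fence-',list(zip(-xs,prof(p,-xs,y,22))))
    for y in (70,95):
        xs2=np.arange(40,58,1);print(n,'frame+ y',y,list(zip(xs2,prof(p,xs2,y,25))));print(n,'frame-',list(zip(-xs2,prof(p,-xs2,y,25))))
E
```

```text
wrist fence+ y 125 [(np.int64(42), 603), (np.int64(43), 604), (np.int64(44), 604), (np.int64(45), 602), (np.int64(46), 674), (np.int64(47), 734), (np.int64(48), 750), (np.int64(49), 752), (np.int64(50), 752), (np.int64(51), 750), (np.int64(52), 750), (np.int64(53), 737), (np.int64(54), 737), (np.int64(55), 737), (np.int64(56), 737), (np.int64(57), 738), (np.int64(58), 734), (np.int64(59), 730), (np.int64(60), 720), (np.int64(61), 495), (np.int64(62), 425), (np.int64(63), 421), (np.int64(64), 422), (np.int64(65), 419), (np.int64(66), 419)]
wrist fence- [(np.int64(-42), 704), (np.int64(-43), 486), (np.int64(-44), 306), (np.int64(-45), 368), (np.int64(-46), 461), (np.int64(-47), 486), (np.int64(-48), 488), (np.int64(-49), 486), (np.int64(-50), 484), (np.int64(-51), 499), (np.int64(-52), 616), (np.int64(-53), 719), (np.int64(-54), 726), (np.int64(-55), 727), (np.int64(-56), 725), (np.int64(-57), 727), (np.int64(-58), 731), (np.int64(-59), 729), (np.int64(-60), 603), (np.int64(-61), 365), (np.int64(-62), 327), (np.int64(-63), 332), (np.int64(-64), 326), (np.int64(-65), 329), (np.int64(-66
[... 9625 characters left out ...]
), (np.int64(44), 89), (np.int64(45), 91), (np.int64(46), 90), (np.int64(47), 92), (np.int64(48), 123), (np.int64(49), 157), (np.int64(50), 193), (np.int64(51), 201), (np.int64(52), 201), (np.int64(53), 194), (np.int64(54), 192), (np.int64(55), 198), (np.int64(56), 199), (np.int64(57), 198)]
top frame- [(np.int64(-40), 177), (np.int64(-41), 183), (np.int64(-42), 183), (np.int64(-43), 177), (np.int64(-44), 174), (np.int64(-45), 175), (np.int64(-46), 184), (np.int64(-47), 185), (np.int64(-48), 186), (np.int64(-49), 184), (np.int64(-50), 182), (np.int64(-51), 181), (np.int64(-52), 187), (np.int64(-53), 189), (np.int64(-54), 182), (np.int64(-55), 185), (np.int64(-56), 192), (np.int64(-57), 191)]
```

All three cameras put the pocket centreline at x_v = +0.2 and the frame at about −0.7, square. The remaining travel is 122 mm.

{"op": "servo_tool", "data": {
  "deltas": "0 0.4 -6 0 0 0 0;0 0.4 -10 0 0 0 0;0 0 -14 0 0 0 0;0 0 -14 0 0 0 0;0 0 -14 0 0 0 0;0 0 -10 0 0 0 0;0 0 -8 0 0 0 0;0 0 -6 0 0 0 0"
}}

```text
time_s: 7.68
position: [0.5661, 0.0589, 0.0229]
tool_rot: [[0.994, 0.106, -0.0], [0.106, -0.994, -0.0], [-0.0, 0.0, -1.0]]
ft_force: [0.3, -3.1, 2.8]
grip_width: 0.0056
gripper_force: 39.8
```

Run:
```python
from h import *
st();p=env.get_image('wrist')
s=env.observe();y0=tov(np.array(s['position'][:2])*1000)[1]
xs=np.arange(44,66,1)
for y in (y0+5,y0+35): print('frame/fence+',list(zip(xs.tolist(),prof(p,xs,y,25))))
```

```text
TCPv [-1.4 88.6] frame pred [ -1.4 139.6] z 22.9 yaw err deg -0.07 F [ 0.3 -3.1  2.8]
frame/fence+ [(44, 297), (45, 294), (46, 288), (47, 292), (48, 281), (49, 269), (50, 242), (51, 346), (52, 425), (53, 422), (54, 428), (55, 419), (56, 411), (57, 418), (58, 411), (59, 412), (60, 414), (61, 407), (62, 408), (63, 407), (64, 408), (65, 407)]
frame/fence+ [(44, 319), (45, 316), (46, 324), (47, 320), (48, 320), (49, 312), (50, 297), (51, 453), (52, 722), (53, 722), (54, 714), (55, 715), (56, 713), (57, 715), (58, 712), (59, 715), (60, 708), (61, 537), (62, 435), (63, 435), (64, 436), (65, 432)]
```

{"op": "servo_tool", "data": {
  "deltas": "0 0 -5 0 0 0 0;0 0 -7 0 0 0 0;0 0 -7 0 0 0 0;0 0 -7 0 0 0 0;0 0 -6 0 0 0 0;0 0 -5 0 0 0 0;0 0 -3.5 0 0 0 0;0 0 0 0 0 0 0"
}}

```text
time_s: 8.4
position: [0.5612, 0.099, 0.0222]
tool_rot: [[0.994, 0.106, -0.002], [0.106, -0.994, 0.001], [-0.002, -0.001, -1.0]]
ft_force: [-0.0, 0.3, -1.3]
grip_width: 0.0057
gripper_force: 39.1
```

Run:
```python
from h import *
st();p=env.get_image('wrist')
W=cloud(p)
s=env.observe();y0=tov(np.array(s['position'][:2])*1000)[1]
xs=np.arange(44,66,1)
for y in (y0+5,y0+35): print('frame/fence+',list(zip(xs.tolist(),prof(p,xs,y,25))))
p=env.get_image('top')
for x in (20,40):
  ys=np.arange(222,252); print('top y',x,[(int(y),prof(p,[x],y,22)[0]) for y in ys])
```

```text
TCPv [ -1.9 129. ] frame pred [ -1.9 180. ] z 22.2 yaw err deg -0.09 F [-0.   0.3 -1.3]
frame/fence+ [(44, 278), (45, 279), (46, 280), (47, 276), (48, 283), (49, 260), (50, 263), (51, 509), (52, 663), (53, 685), (54, 674), (55, 678), (56, 677), (57, 675), (58, 677), (59, 677), (60, 672), (61, 492), (62, 398), (63, 394), (64, 396), (65, 398)]
frame/fence+ [(44, 273), (45, 278), (46, 269), (47, 268), (48, 272), (49, 258), (50, 254), (51, 514), (52, 682), (53, 672), (54, 662), (55, 660), (56, 660), (57, 662), (58, 662), (59, 661), (60, 658), (61, 493), (62, 389), (63, 387), (64, 384), (65, 381)]
top y 20 [(222, 340), (223, 341), (224, 342), (225, 341), (226, 340), (227, 343), (228, 345), (229, 340), (230, 337), (231, 341), (232, 329), (233, 307), (234, 260), (235, 227), (236, 213), (237, 265), (238, 320), (239, 365), (240, 380), (241, 377), (242, 378), (243, 378), (244, 375), (245, 376), (246, 377), (247, 374), (248, 374), (249, 378), (250, 378), (251, 377)]
top y 40 [(222, 186), (223, 188), (224, 190), (225, 194), (226, 193), (227, 189), (228, 189), (229, 190), (230, 192), (231, 223), (232, 264), (233, 325), (234, 352), (235, 360), (236, 354), (237, 349), (238, 346), (239, 346), (240, 348), (241, 353), (242, 354), (243, 350), (244, 350), (245, 350), (246, 350), (247, 351), (248, 352), (249, 346), (250, 345), (251, 348)]
```

{"op": "servo_tool", "data": {
  "deltas": "0 0 0 1.3 0 0 0;0 0 0 1.3 0 0 0;0 0 0 1.2 0 0 0;0 0 0 0 0 0 0;0 0 0 0 0 0 0"
}}

```text
time_s: 8.92
position: [0.562, 0.0977, 0.0189]
tool_rot: [[0.994, 0.105, -0.0], [0.105, -0.994, -0.0], [-0.0, -0.0, -1.0]]
ft_force: [0.4, -0.6, -1.0]
grip_width: 0.0053
gripper_force: 39.1
```

Run:
```python
from h import *
st()
```

```text
TCPv [ -1.3 127.6] frame pred [ -1.3 178.6] z 18.9 yaw err deg -0.14 F [ 0.4 -0.6 -1. ]
```

{"op": "servo_tool", "data": {
  "deltas": "0.35 0 0 0 0 0 0;0.35 0 0 0 0 0 0;0.35 0 0 0 0 0 0;0.35 0 0 -10 0 0 0;0.35 0 0 -20 0 0 0;0.35 0 0 -25 0 0 0;0.35 0 0 -30 0 0 0;0.35 0 0 -30 0 0 0"
}}

```text
time_s: 9.58
position: [0.5617, 0.0979, 0.1359]
tool_rot: [[0.994, 0.105, -0.0], [0.105, -0.994, 0.0], [-0.0, -0.0, -1.0]]
ft_force: [0.2, 0.2, 0.2]
grip_width: 0.0299
gripper_force: 0.0
```

{"op": "servo_tool", "data": {
  "deltas": "0 -35 0 -20 0 0 0;0 -38 0 -20 0 0 0;0 -38 0 0 0 0 0;0 -38 0 0 0 0 0;0 -38 0 0 0 0 0;0 -38 0 0 0 0 0;0 0 0 0 0 0 0"
}}

```text
time_s: 10.17
position: [0.3328, 0.0748, 0.1734]
tool_rot: [[0.994, 0.106, -0.004], [0.106, -0.994, 0.0], [-0.004, -0.001, -1.0]]
ft_force: [0.6, -0.4, -0.6]
grip_width: 0.0002
gripper_force: 0.0
```

Run:
```python
from h import *
np.set_printoptions(precision=4,suppress=True)
st()
p=frame_top(.021);q=env.get_image('side')
W=cloud(p)
for pic,n in((p,'top'),(q,'side')):
    W=cloud(pic);V=np.stack([ (W[...,0]*1000-577)*math.cos(.10786)+(W[...,1]*1000+29)*math.sin(.10786), -(W[...,0]*1000-577)*math.sin(.10786)+(W[...,1]*1000+29)*math.cos(.10786)],-1)
    for x,y in [(0,180),(25,150),(-25,150),(25,215),(-25,215)]:
        m=(abs(V[...,0]-x)<9)&(abs(V[...,1]-y)<9);print(n,x,y,'z',np.round(np.median(W[m][:,2])*1000,2),end=' ')
    for x,y,a in [(0,131,1),(0,229,1),(46,180,0),(-46,180,0)]:
        m=(abs(V[...,0]-x)<(25 if a else 2))&(abs(V[...,1]-y)<(2 if a else 25));print('rim',x,y,np.round(np.median(W[m][:,2])*1000,2),end=' ')
    print()
c=np.zeros((600,800,3),np.uint8)
c[:300,:]=cv2.resize(p['img'][200:335,150:510],(800,300));c[300:,:400]=cv2.resize(q['img'][230:365,210:390],(400,300))
cv2.imwrite('pics/c6.png',c[:,:,::-1])
```

```text
TCPv [-231.6  129.5] frame pred [-231.6  180.5] z 173.4 yaw err deg -0.11 F [ 0.6 -0.4 -0.6]
frame bbox [289. 317.  18.  15.] 0.67
frame (array([466.1,  89.7]), array([37.6, 37.8]), 5.49) z 0.026438019990310813
in viewer -97.47718501878204 129.94882993245508
top 0 180 z 16.18 top 25 150 z 15.89 top -25 150 z 16.35 top 25 215 z 15.82 top -25 215 z 16.1 rim 0 131 22.1 rim 0 229 21.4 rim 46 180 21.52 rim -46 180 21.51 
side 0 180 z 15.25 side 25 150 z 15.34 side -25 150 z 15.24 side 25 215 z 15.45 side -25 215 z 15.93 rim 0 131 19.54 rim 0 229 21.14 rim 46 180 20.94 rim -46 180 20.88
```

View pics/c6.png

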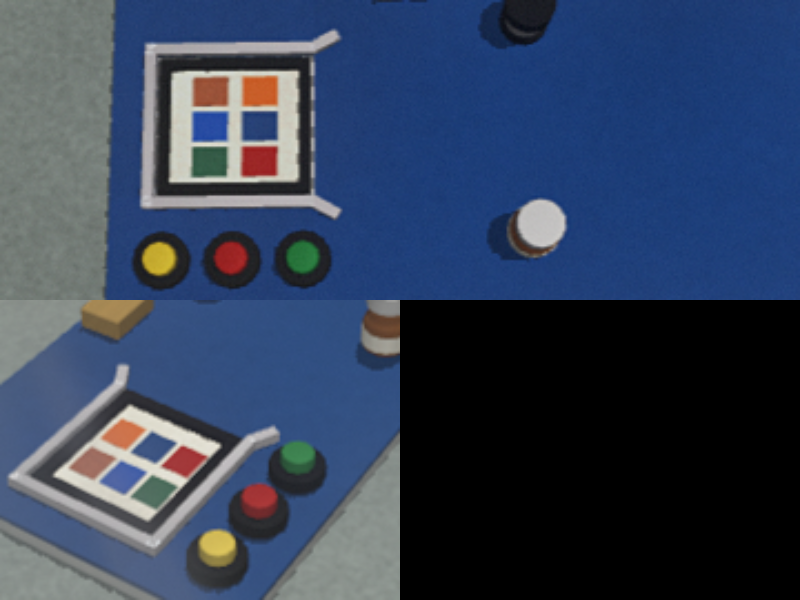

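Both views show the frame flat and square inside the fences, with thin even gaps. One numeric check of its offset, then the keys.

Run:
```python
from h import *
v,u=np.mgrid[0:480,0:640]
for n,c in(('top',(256,257)),('side',(272,302))):
    p=env.get_image(n);I=p['img'].astype(int)
    pts=None
    P=px2w
    m=(abs(u-c[0])<60)&(abs(v-c[1])<60)&(I.max(2)<55)
    V=np.array([tov(a*1000) for a in planepts(p,m,.021)])
    k=(abs(V[:,0])<58)&(abs(V[:,1]-180)<60);V=V[k]
    print(n,V.min(0),V.max(0),rect(V/1000))
    for x in (-30,30): print([(int(y),prof(p,[x],y,21)[0]) for y in (*range(120,128),*range(232,242))])
goto([.4647,.0900],.06)
```

```text
top [-51.3 125. ] [ 49.4 234.7] (array([ -1. , 179.9]), array([109.7, 100.6]), 89.9)
[(120, 226), (121, 310), (122, 418), (123, 484), (124, 409), (125, 210), (126, 132), (127, 89), (232, 103), (233, 108), (234, 144), (235, 209), (236, 304), (237, 393), (238, 467), (239, 505), (240, 529), (241, 527)]
[(120, 204), (121, 240), (122, 278), (123, 304), (124, 250), (125, 154), (126, 110), (127, 89), (232, 101), (233, 112), (234, 144), (235, 188), (236, 283), (237, 372), (238, 457), (239, 490), (240, 508), (241, 507)]
side [-50.6 125.4] [ 47.3 199.8] (array([ -1.6, 162.6]), array([74.3, 98. ]), 89.9)
[(120, 260), (121, 259), (122, 252), (123, 230), (124, 198), (125, 165), (126, 142), (127, 130), (232, 231), (233, 225), (234, 225), (235, 314), (236, 411), (237, 492), (238, 531), (239, 541), (240, 541), (241, 543)]
[(120, 264), (121, 260), (122, 252), (123, 240), (124, 206), (125, 168), (126, 140), (127, 141), (232, 187), (233, 182), (234, 211), (235, 293), (236, 399), (237, 483), (238, 530), (239, 544), (240, 541), (241, 541)]
t 10.42 P [340.5  74.2 173.9] yang -83.95 w 0.1 F [-0.2  0.2 -0.8] shift [125.   -2.6 114. ] turn None
```

{"op": "servo_tool", "data": {
  "deltas": "0 31 -1 0 0 0 0;0 31 -1 10 0 0 0;0 31 -0.5 20 0 0 0;0 32 -0.1 25 0 0 0;0 0 0 30 0 0 0;0 0 0 25 0 0 0;0 0 0 0 0 0 0;0 0 0 0 0 0 0"
}}

```text
time_s: 11.08
position: [0.4636, 0.0901, 0.0628]
tool_rot: [[0.994, 0.106, -0.003], [0.106, -0.994, 0.0], [-0.003, -0.0, -1.0]]
ft_force: [-0.2, -0.6, 0.7]
grip_width: -0.0003
gripper_force: 0.0
```

Run:
```python
from h import *
goto([.4647,.0900],.030)
```

```text
t 11.08 P [463.6  90.1  62.8] yang -83.94 w -0.3 F [-0.2 -0.6  0.7] shift [ 1.1  0.3 32.8] turn None
```

{"op": "servo_tool", "data": {
  "deltas": "0 1 0 12 0 0 0;0 0 0 10 0 0 0;0 0 0 4 0 0 0;0 0 0 2.5 0 0 0;0 0 0 2 0 0 0;0 0 0 1.5 0 0 0;0 0 0 0 0 0 0"
}}

```text
time_s: 11.67
position: [0.4652, 0.0901, 0.0321]
tool_rot: [[0.994, 0.105, 0.002], [0.105, -0.994, -0.0], [0.002, 0.0, -1.0]]
ft_force: [1.2, 0.8, 2.8]
grip_width: -0.0003
gripper_force: 1.4
```

{"op": "servo_tool", "data": {
  "deltas": "0 0 0 1 0 0 0;0 0 0 1 0 0 0;0 0 0 1 0 0 0;0 0 0 0 0 0 0;0 0 0 0 0 0 0"
}}

```text
time_s: 12.08
position: [0.4652, 0.0902, 0.0298]
tool_rot: [[0.994, 0.106, 0.003], [0.106, -0.994, -0.0], [0.003, 0.0, -1.0]]
ft_force: [-1.4, 0.5, 17.9]
grip_width: 0.0001
gripper_force: 8.8
```

{"op": "servo_tool", "data": {
  "deltas": "0 0 0 -15 0 0 0;0 0 0 -18 0 0 0;0 0 -30 0 0 0 0;0 0 -35 0 0 0 0;0 -0.6 -34.9 0 0 0 0;0 0 0 0 0 0 0;0 0 0 0 0 0 0"
}}

```text
time_s: 12.67
position: [0.4524, 0.1907, 0.0612]
tool_rot: [[0.994, 0.109, -0.001], [0.109, -0.994, -0.0], [-0.001, 0.0, -1.0]]
ft_force: [-0.5, -0.8, -0.2]
grip_width: 0.0001
gripper_force: 0.0
```

Run:
```python
from h import *
goto([.4540,.1895],.0298)
```

```text
t 12.67 P [452.4 190.7  61.2] yang -83.77 w 0.1 F [-0.5 -0.8 -0.2] shift [ 1.4  1.4 31.4] turn None
```

{"op": "servo_tool", "data": {
  "deltas": "0 1.3 1.2 12 0 0 0;0 0 0 10 0 0 0;0 0 0 4 0 0 0;0 0 0 2.5 0 0 0;0 0 0 2 0 0 0;0 0 0 1.8 0 0 0;0 0 0 0 0 0 0;0 0 0 0 0 0 0"
}}

```text
time_s: 13.33
position: [0.4547, 0.1878, 0.03]
tool_rot: [[0.994, 0.105, 0.0], [0.105, -0.994, -0.001], [0.0, 0.001, -1.0]]
ft_force: [-2.5, -5.1, 9.1]
grip_width: -0.0002
gripper_force: 4.6
```

{"op": "servo_tool", "data": {
  "deltas": "0 0 0 0.8 0 0 0;0 0 0 0 0 0 0;0 0 0 0 0 0 0"
}}

```text
time_s: 13.58
position: [0.4547, 0.1878, 0.0298]
tool_rot: [[0.994, 0.106, 0.001], [0.106, -0.994, -0.001], [0.001, 0.001, -1.0]]
ft_force: [-5.7, -5.0, 17.5]
grip_width: 0.0
gripper_force: 8.6
```

{"op": "servo_tool", "data": {
  "deltas": "0 0 0 -15 0 0 0;0 0 0 -18 0 0 0;0 0 25 0 0 0 0;0 0 24.5 0 0 0 0;0 0 0 0 0 0 0;0 0 0 0 0 0 0"
}}

```text
time_s: 14.08
position: [0.4603, 0.1384, 0.0616]
tool_rot: [[0.995, 0.103, 0.001], [0.103, -0.995, 0.0], [0.001, -0.0, -1.0]]
ft_force: [-0.3, 0.3, 0.5]
grip_width: 0.0001
gripper_force: 0.0
```

Run:
```python
from h import *
goto([.4593,.1396],.0298)
```

```text
t 14.08 P [460.3 138.4  61.6] yang -84.08 w 0.1 F [-0.3  0.3  0.5] shift [-0.9 -1.3 31.8] turn None
```

{"op": "servo_tool", "data": {
  "deltas": "0 -0.5 -0.7 12 0 0 0;0 0 0 10 0 0 0;0 0 0 4 0 0 0;0 0 0 2.5 0 0 0;0 0 0 2 0 0 0;0 0 0 2.4 0 0 0;0 0 0 0 0 0 0;0 0 0 0 0 0 0"
}}

```text
time_s: 14.75
position: [0.4591, 0.1403, 0.0298]
tool_rot: [[0.994, 0.106, 0.001], [0.106, -0.994, 0.0], [0.001, -0.0, -1.0]]
ft_force: [-6.8, 1.9, 16.7]
grip_width: 0.0003
gripper_force: 8.5
```

{"op": "servo_tool", "data": {
  "deltas": "0 0 0 -15 0 0 0;0 0 0 -25 0 0 0;0 0 0 -35 0 0 0;0 -20 0 -35 0 0 0;0 -30 0 0 0 0 0;0 -30 0 0 0 0 0;0 0 0 0 0 0 0;0 0 0 0 0 0 0"
}}

```text
time_s: 15.42
position: [0.3793, 0.1315, 0.1391]
tool_rot: [[0.994, 0.106, 0.001], [0.106, -0.994, 0.0], [0.001, 0.0, -1.0]]
ft_force: [0.5, -0.2, -0.6]
grip_width: -0.0001
gripper_force: 0.0
```

Run:
```python
from h import *
st();v,u=np.mgrid[0:480,0:640]
p=env.get_image('top');I=p['img'].astype(int);W=cloud(p)
m=(abs(u-256)<60)&(abs(v-257)<60)&(I.max(2)<55)
V=np.array([tov(a*1000) for a in planepts(p,m,.021)]);V=V[(abs(V[:,0])<58)&(abs(V[:,1]-180)<60)]
print(V.min(0),V.max(0),rect(V/1000))
for k,r in [('jar',(.4999,-.0697)),('loupe',(.6561,-.0527)),('tin',(.6822,.0337))]:
    q=W[(np.hypot(W[...,0]-r[0],W[...,1]-r[1])<.045)&(W[...,2]>.022)];t=q[q[:,2]>np.percentile(q[:,2],98)-.006];print(k,(t.min(0)+t.max(0))/2)
q=env.get_image('side');W=cloud(q)
for k,r in [('g',(.4647,.09)),('r',(.4593,.1396)),('y',(.454,.1895))]:
    print(k,np.median(W[(np.hypot(W[...,0]-r[0],W[...,1]-r[1])<.006)][:,2]))
```

```text
TCPv [-179.3  180.8] frame pred [-179.3  231.8] z 139.1 yaw err deg -0.12 F [ 0.5 -0.2 -0.6]
[-51.3 125. ] [ 51.  234.8] (array([ -0.2, 179.9]), array([109.8, 102.2]), 89.82)
jar [ 0.50045281 -0.06983036  0.07000677]
loupe [ 0.65647427 -0.05268087  0.06539483]
tin [0.68253213 0.03368694 0.03348562]
g 0.03568322954690295
r 0.03596113434656634
y 0.036088710395934476
```

Everything is in place: the frame is seated, the keys are up, and the jar, loupe and tin have not moved.

```bash
python3 -c "
from rig import env
print(env.close_job())"
```

```text
the job is handed in; nothing more can be done
None
```

The frame is seated flat and square in the pocket. The green, yellow and red keys were each pressed fully down and released in that order. The jar, loupe and tin did not move, and the job was handed in at about 15.5 s, with no verdict returned.

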